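# Lock the slide carrier with its hairpin clip

### The job

Get the slide carrier ready to be carried: first fold its steel hold-down strap flat over the slide box so that the drilled stud stands up through it. Then draw the hairpin clip right out of its grey sleeve by its legs and lay it flat on the bench, let go of it, take it again by its black handle, and slide its straight leg through the stud's cross hole until the sprung leg snaps round the stud and the handle is right up to it. Leave the clip there and do not disturb the objective case, the beaker or the timer.

Things in the scene. Friction and masses are not known exactly. Their poses are not given: they have to be found in the camera images.
- carrier: slide carrier, fixed: aluminium plate 124 (x) x 150 (y) x 10 mm with a green slide box (84 x 39 x 22 mm, long side along x) in its middle, a round upright steel stud right of it (y = -45 mm) and hinge ears of the strap left of it (y = +52 mm, 45 mm high). Origin on the bench below the slide box's middle; x points away from the robot at yaw 0, z up.
- stud_hole (a point): middle of the stud's cross hole, on the stud's axis, 54 mm above the bench. The hole runs right through along the carrier's x axis; it is 10 mm wide (y) and 9.6 mm high. The stud is 22 mm thick, its top 71 mm above the bench.
- strap (a joint): angle of the steel hold-down strap: 0 = flat over the slide box with the stud through its window (top face then 38 mm above the bench), 1.4 = fully up. It stays where it is left by hinge friction: about 2 N down at its lip moves it.
- strap_hinge (a point): middle of the strap's hinge axis (35.5 mm above the bench; axis along the carrier's x, at the carrier's y = +52 mm).
- strap_lip (a point): middle of the top face of the strap's end plate (the place to push down), 134 mm from the hinge. The strap is 44 mm wide, 5 mm thick; the end plate reaches from 114 to 148 mm from the hinge, the window for the stud lies inside it. The strap rises from the carrier's -y end, turning about its +y end.
- sleeve: grey plastic storage sleeve fixed to the bench, 69 (x) x 51 (y) x 54 mm, walls and floor 6 mm thick, with two small foot tabs at its sides; closed at back, sides and top, open at its +x end. Origin on the bench below its middle, x points out of the mouth. The clip's handle is parked inside on the floor, only the legs stick out, 6 mm clear of the bench.
- sleeve_mouth (a point): middle of the mouth's lower edge, 33 mm in front of the sleeve's origin, 6 mm above the bench.
- clip: hairpin clip of 7 mm steel wire, 117 mm long, 90 g, lying flat in one plane. Origin on the straight leg's axis where the stud's axis must come (home: origin at stud_hole, handle's front 1.5 mm from the stud); x along the legs to their tips, z up, the side on which the handle stands. Origin 9.5 mm high in the sleeve, 3.5 mm on the bench. 5 to 10 N push it on.
- clip_grip (a point): middle of the clip's black handle, where to pinch it across its 10 mm thickness (clip y): 36 mm behind the clip's origin, 22 mm above the wire's axis. The handle runs from clip x = -57.5 to -12.5 mm, the wire coil behind it to -67.5; its top at z = +31.5 mm; its foot, within the wire's height, is 18 mm wide.
- clip_tip (a point): end of the clip's straight leg, at clip x = +52 mm, y = 0. The sprung leg on the -y side is shorter (tip at x = +36 mm). Both legs can be pinched together across y about x = +15 mm: about 20 mm over both, from y = +3.5 to -16 mm.
- clip_leg (a joint): spread of the sprung leg: 0 = relaxed (it gives outward only), about 0.09 with 6 N while passing the stud, 0.01 to 0.05 when snapped round it. Its centre line in the clip frame: y = -16 mm beside the handle, -11 mm at x = +3, nearest the straight leg (-8 mm) at x = 12 to 18, flared to -21 mm at its tip x = +36.
- case: bystander: objective case, a white can with a black lid, 47 mm diameter, 62 mm high; origin at its underside.
- cup: bystander: beaker, 56 mm diameter, 62 mm high; origin at its underside.
- clock: bystander: small white timer, 58 x 62 x 17 mm; origin at its underside.

How it is judged:
On the way, in this order (a step that is already met when the one before it is completed fails the run):
1. the strap is folded flat over the slide box (within 0.05 rad) (value of joint strap below 0.05 rad), for 0.2 s.
2. the clip lies flat on the bench, wholly out of its sleeve, let go (x of clip in the frame of sleeve above 0.101 m and height (world z) of clip below 0.008 m and angle between clip's own z axis and vertical below 0.1 rad and contact force between the fingers and clip below 0.05 N), for 0.2 s.
At the end, for the whole second after the job is handed in: The strap is down (within 0.05 rad); the clip's straight leg is through the stud's hole, its seat within 6 mm of the hole's middle and its x axis within 0.25 rad of the hole, either way round; the sprung leg has closed round the stud (spread under 0.06 rad); the clip is let go and at rest (value of joint strap below 0.05 rad and distance between clip and stud_hole below 0.006 m and angle between the x axis of clip and the x axis of carrier, either way round below 0.25 rad and value of joint clip_leg below 0.06 rad and linear speed of clip below 0.02 m/s); the robot touches nothing.
It fails at once if the objective case is moved by more than 30 mm (distance of case from where it was at the start of the episode above 0.03 m).
It fails at once if the beaker is moved by more than 30 mm (distance of cup from where it was at the start of the episode above 0.03 m).
It fails at once if the timer is moved by more than 30 mm (distance of clock from where it was at the start of the episode above 0.03 m).
It also fails if it takes over 58 s, if anything falls off the work surface, if the arm or the gripper's body presses on something with over 40 N, if the wrist force passes 120 N, or if a joint passes its speed limit or range.

### The arm

A 7-joint arm with a two-finger parallel gripper is mounted at the origin on a cart in front of the work surface, level with it; the furniture and walls round the work are solid. World frame = base frame: x ahead of the robot, y to its left, z up, the work surface at z = 0. Lengths are in m, angles in rad, forces in N, time in s.
With the tool pointing down it reaches from about 0.35 to 0.9 m from the base axis. Payload 8.1 kg.
Tool frame: the origin (TCP) lies midway between the tips of the shut fingers; the grasp point (between the pads) lies arm.grasp_offset behind it (arm.grasp_offset is the distance from the TCP to the grasp point, in m); z points along the fingers, y is the line along which they close (so a half turn about z gives the same grasp; the last joint's range is limited). The gripper opens to 92 mm and grips with 3 to 60 N. Pads are 19 mm wide; open, the fingers measure 130 mm over their backs; the gripper's body (75 mm by 190 mm) begins 47 mm behind the grasp point.
Start: joints at [1.241, 0.434, 0.025, 1.573, -0.012, 1.134, -0.075], TCP at [0.141, -0.609, 0.2] pointing down, gripper open.
Joint ranges: [-2.62, 2.62], [-0.44, 2.09], [-1.27, 1.32], [0.08, 2.57], [-1.32, 4.46], [0.12, 2], [-2.74, 2.74]. Speed limits (rad/s): [2.22, 2.22, 3.01, 3.01, 3.14, 3.14, 3.14].

### API

Orientations are given as a rotation vector (axis times angle).
In Python, from cell import observe, imaging, arm gives the robot as it stands.
- The arm moves only by the tool apply_moves, never from a script. Its argument "commands" is a list of rows, each a list of 5 numbers: the opening in per cent of the stroke, from 0 (shut) to 100 (fully open), then the shift along the world's x, y, z in units of 0.06 m (1.0 is 0.06 m), then the turn about the world's z in units of 0.5 rad (1.0 is 0.5 rad). A call has 1 to 12 rows; each row shifts and turns the commanded pose from where the row before left it; what a row does not reach is not made up. A row lasts 1/8 s, in which the tool goes at most 62.5 mm and 10.7 degrees, less where a joint would pass 70% of its speed; a pose out of reach is approached as far as the arm can. A call with a number of a shift or a turn outside -1 to 1 is refused whole. A call with a gripper value outside its range is refused whole. The fingers move at their own pace and stop on an object; "newtons" is the grip in N (left out, the last holds). Time passes only in rows, so rows that do not move let the fingers close. It gives the time, the measured TCP pose, the force, the opening and the grip force at its end, in the units of the state.
- observe(): the state, without advancing time (a new reading comes with each control period).
- imaging.get_image(name): name is "scene" or "top"; returns (picture, depth): 480x640x3 uint8, red, green, blue; 480x640 float32, m along the optical axis (not along the pixel's ray), 0 where there is no reading.
- imaging.camera_params(name): a dict with "camera_matrix" (3x3 intrinsics, pixels), "origin" and "rotation" of the camera in the world. Camera axes: x right, y up, looking along -z (the intrinsics and any distortion apply to the point x, -y, -z); pixel columns grow to the right and rows downward; lengths in m; the calibration is good to about 2 mm. A picture is of the moment at which its call begins. camera_params takes no time and is no camera call.
- arm.sign_off(): hands the job in; it is judged then, once.
The state is a dict: "clock": time; "joints": joint angles; "dq": joint speeds; "joint_efforts": joint torques, N m; "position": TCP position; "ee_rot": TCP orientation; "force": force on the tool from outside, world axes, zero at the start; "ft_torque": the same for the moment, N m; "width": opening from 0.0 (shut) to 1.0 (fully open); "gripper_force": force on a finger pad.
Only numpy, scipy, OpenCV 4.12 (cv2) and the standard library are available. Lean on these libraries where they do the work, as an engineer would, in place of code of your own. Each camera call takes 0.05 s, during which the arm holds its last target. There are 200 camera calls.

## Working session

There is one attempt and no reset: what is moved stays moved. The work goes in short steps, Python scripts to look and compute and a tool call to move; the robot and the scene stay as the last step left them, time stands still between calls to the robot, and variables do not carry over. Pictures are saved under pics/ and viewed, at most 10 in all, crops included, and the job is handed in when it is done.

Besides the shell and the picture viewer there is one more tool, called after ">>>" as a command line: name --pt "numbers of a row" for each row, then --argument value for the rest. apply_moves: Moves the arm, as the interface text tells. Its arguments: {"type":"object","properties":{"commands":{"type":"array"},"newtons":{"type":"number"}},"required":["commands"]}

```bash
mkdir -p pics; ls
cat > h.py <<'E'
import numpy as np, cv2
from cell import observe, imaging, arm
def grab(n):
    im,d=imaging.get_image(n); p=imaging.camera_params(n); return im,d,p
def world(d,p):
    K=np.array(p['camera_matrix']);R=np.array(p['rotation']);o=np.array(p['origin'])
    v,u=np.mgrid[:d.shape[0],:d.shape[1]]
    c=np.stack([(u-K[0,2])/K[0,0]*d,-(v-K[1,2])/K[1,1]*d,-d],-1)
    return c@R.T+o
def save(im,name): cv2.imwrite('pics/'+name,im[...,::-1])
E
python3 - <<'E'
from h import *
for n in('scene','top'):
    im,d,p=grab(n); save(im,n+'0.png'); np.savez(n+'0.npz',im=im,d=d,w=world(d,p)); print(n,p)
s=observe(); print(s, arm.grasp_offset)
E
```

```text
picsTraceback (most recent call last):
  File "<stdin>", line 3, in <module>
  File "h.py", line 9, in world
    return c@R.T+o
           ~~~~~^~
ValueError: operands could not be broadcast together with shapes (480,640) (3,)
```

View pics/scene0.png

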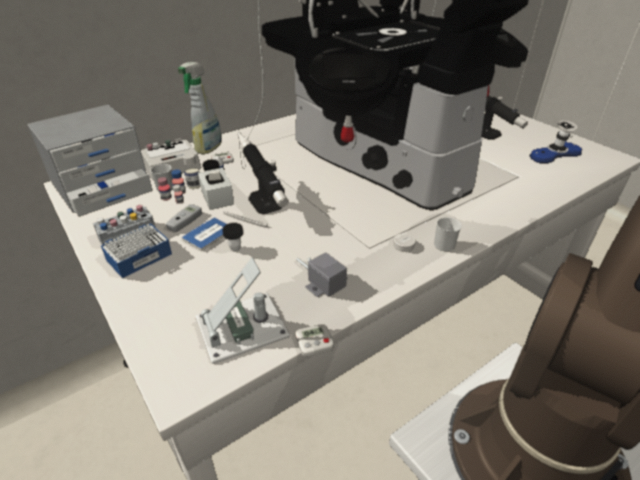

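The scene view shows the carrier at (240,325) with its strap up, the sleeve at (327,275) with its legs pointing up-left, and the case (232,237), beaker (447,233) and timer (313,340).

```bash
sed -i "s/R=np.array(p\['rotation'\])/R=np.array(p['rotation'],float); R=cv2.Rodrigues(R)[0] if R.size==3 else R/" h.py
python3 - <<'E'
from h import *
for n in('scene','top'):
    im,d,p=grab(n); save(im,n+'1.png'); np.savez(n+'0.npz',im=im,d=d,w=world(d,p)); print(n,p)
s=observe(); print(s, arm.grasp_offset)
w=np.load('scene0.npz')['w']; print(w[260,360],w[360,275], w[380,170])
E
```

```text
scene {'camera_matrix': array([[457.57631439,   0.        , 315.60688142],
       [  0.        , 457.57631439, 239.66070895],
       [  0.        ,   0.        ,   1.        ]]), 'origin': array([-0.09141261,  0.47016735,  0.6750873 ]), 'rotation': array([ 0.50701249, -0.982707  , -2.0081362 ])}
top {'camera_matrix': array([[550.02471098,   0.        , 322.8148808 ],
       [  0.        , 550.02471098, 242.9777543 ],
       [  0.        ,   0.        ,   1.        ]]), 'origin': array([0.40976574, 0.01890163, 1.20277246]), 'rotation': array([ 0.10061806, -0.10999129, -1.55282566])}
{'clock': 0.15, 'joints': array([ 1.24140709,  0.43504795,  0.02501489,  1.57387332, -0.01158762,
        1.13402136, -0.07509821]), 'dq': array([-4.93745975e-04, -8.13206541e-04,  6.10119406e-05, -2.69070330e-03,
       -6.83723192e-04,  6.39665567e-04,  1.07333490e-04]), 'joint_efforts': array([ 1.68235634e-03, -6.68255067e+01,  9.85696055e-01, -3.14690566e+01,
       -6.05908292e-02,  3.94012278e-02,  1.61734906e-04]), 'position': array([ 0.14035977, -0.60860313,  0.19894078]), 'ee_rot': array([-3.12026737e+00, -3.55190312e-01,  4.28135607e-04]), 'force': array([0.16264787, 0.42902352, 0.04003972]), 'ft_torque': array([ 0.01295602, -0.01209053,  0.01792957]), 'gripper_force': 0.0, 'width': 0.998706311397039} 0.0188
[ 0.49764379 -0.07274425 -0.00114371] [ 0.3720418   0.23019723 -0.00049566] [4.40548432e-01 3.99849362e-01 1.29375881e-04]
```

View pics/top1.png

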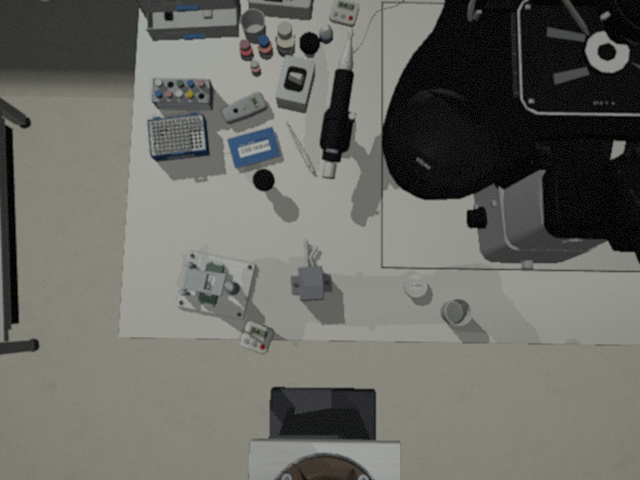

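Top view: carrier centred around (217,284), stud at (232,287), sleeve (312,283) with its legs pointing up at (312,252), case (264,180), timer (256,337).

Run:
```python
from h import *
W={n:np.load(n+'0.npz') for n in('scene','top')}
def sel(n,lo,hi):
    w=W[n]['w'];m=(W[n]['d']>0)&(w>lo).all(-1)&(w<hi).all(-1); return w[m]
def rect(P):
    if len(P)<5: return None
    r=cv2.minAreaRect((P[:,:2]*1000).astype(np.float32)); return np.round(r[0],1),np.round(r[1],1),round(r[2],1),len(P),np.round(np.median(P,0),4)
for n in W:
    print(n)
    print('sleevetop',rect(sel(n,(.36,-.02,.045),(.5,.15,.065))))
    print('legs',rect(sel(n,(.42,-.02,.0065),(.55,.1,.02))))
    print('bench',np.median(sel(n,(.45,.1,-.01),(.5,.15,.005))[:,2]))
    print('plate',rect(sel(n,(.3,.14,.0065),(.52,.36,.014))))
    print('stud',rect(sel(n,(.36,.15,.062),(.45,.23,.08))))
    P=sel(n,(.3,.14,.05),(.52,.4,.22)); print('high',len(P),P.min(0),P.max(0))
    print('case',rect(sel(n,(.55,.1,.02),(.68,.22,.08))))
    print('clock',rect(sel(n,(.26,.1,.008),(.335,.26,.05))))
T=W['top']
im=cv2.resize(T['im'][200:360,160:360],None,fx=4,fy=4*.94,interpolation=cv2.INTER_CUBIC)[:600]
save(im,'t2.png')
im=cv2.resize(W['scene']['im'][230:370,180:360],None,fx=4.3,fy=4.2,interpolation=cv2.INTER_CUBIC)
save(im,'s2.png')
```

```text
scene
sleevetop (array([473. ,  35.6]), array([58.1, 52.6]), 6.0, 529, array([0.4693, 0.0386, 0.0531]))
legs (array([490.1,  49.8]), array([109.7,  51.7]), 22.0, 205, array([0.4541, 0.0573, 0.0129]))
bench -0.00031385691301383245
plate (array([425.3, 233.4]), array([189.2, 186.3]), 0.1, 2342, array([0.4398, 0.2249, 0.0098]))
stud None
high 1088 [0.44659308 0.19466223 0.05008879] [0.50355837 0.29351662 0.14713976]
case (array([676.5, 141.3]), array([ 6.8, 30.3]), 1.2, 85, array([0.6769, 0.1411, 0.0548]))
clock (array([332., 140.]), array([22.6,  5.7]), 89.9, 44, array([0.3327, 0.1394, 0.0122]))
top
sleevetop (array([474.4,  37.4]), array([53.5, 50.9]), 4.7, 621, array([0.474 , 0.0382, 0.0543]))
legs (array([487.3,  38.4]), array([124.1,  91.4]), 7.4, 168, array([0.523 , 0.0446, 0.0103]))
bench 0.000368715100837691
plate (array([427.3, 246.7]), array([214. , 186.8]), 89.5, 1849, array([0.4449, 0.2104, 0.0108]))
stud None
high 758 [0.44916444 0.1954946  0.05005548] [0.50624266 0.3054117  0.15115453]
case (array([678.6, 143.5]), array([ 2.7, 20. ]), 1.5, 27, array([0.6785, 0.1431, 0.0599]))
clock (array([333.8, 138.6]), array([ 2.3, 12.5]), 0.2, 7, array([0.3349, 0.1389, 0.0133]))
```

View pics/t2.png

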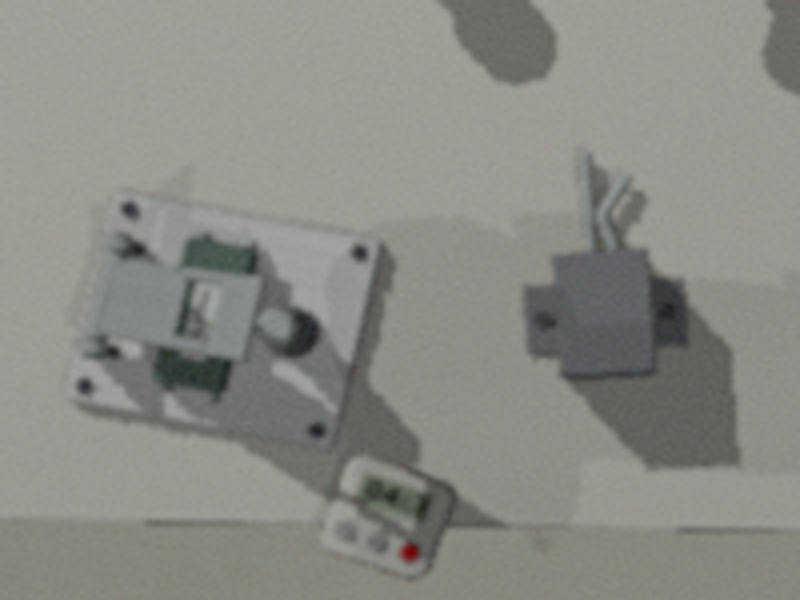

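View pics/s2.png

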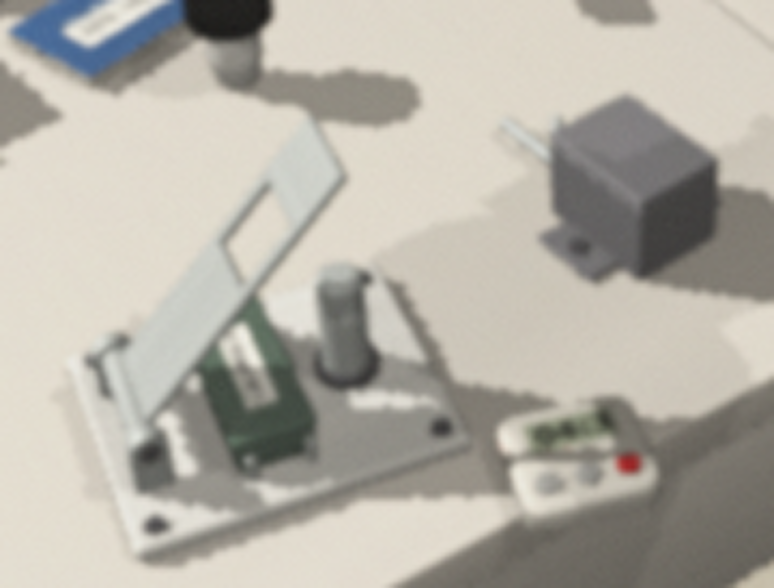

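The crops show plate corners at (118,190), (382,240), (338,446), (70,405), the stud top near (280,325), and the strap leaning left at about 45°. The straight leg's tip is at (582,153), with the sprung leg to its right. Now I'll turn these into world positions.

```bash
cat >> h.py <<'E'
def px2w(n,uv,z):
    p=imaging.camera_params(n);K=np.array(p['camera_matrix']);R=cv2.Rodrigues(np.array(p['rotation'],float))[0];o=np.array(p['origin'])
    uv=np.atleast_2d(np.array(uv,float)); r=np.c_[(uv[:,0]-K[0,2])/K[0,0],-(uv[:,1]-K[1,2])/K[1,1],-np.ones(len(uv))]@R.T
    return o+r*((z-o[2])/r[:,2])[:,None]
def w2px(n,P):
    p=imaging.camera_params(n);K=np.array(p['camera_matrix']);R=cv2.Rodrigues(np.array(p['rotation'],float))[0]
    c=(np.atleast_2d(P)-np.array(p['origin']))@R; c=c*[1,-1,-1]; q=c@K.T; return q[:,:2]/q[:,2:]
E
python3 - <<'E'
from h import *
np.set_printoptions(precision=4,suppress=True)
T=lambda a:np.array(a)/[4,3.76]+[160,200]
S=lambda a:np.array(a)/[4.3,4.2]+[180,230]
t=lambda a,z:px2w('top',T(a),z); s=lambda a,z:px2w('scene',S(a),z)
c=t([(118,190),(382,240),(338,446),(70,405)],.01); print('car',c[:,:2],c.mean(0))
e=[c[0]-c[1],c[3]-c[2],c[0]-c[3],c[1]-c[2]]
for v in e: print(np.linalg.norm(v),np.arctan2(v[1],v[0]))
c2=s([(68,360),(375,265),(468,440),(140,548)],.01);print('car scene',c2[:,:2],c2.mean(0))
for v in (c2[0]-c2[1],c2[3]-c2[2],c2[0]-c2[3],c2[1]-c2[2]): print(np.linalg.norm(v),np.arctan2(v[1],v[0]))
q=t([(555,255),(645,248),(655,373),(565,377)],.054);print('sl',q[:,:2],q.mean(0))
for v in (q[0]-q[3],q[1]-q[2],q[0]-q[1],q[3]-q[2]): print(np.linalg.norm(v),np.arctan2(v[1],v[0]))
q=s([(627,95),(715,160),(640,205),(552,140)],.054);print('sl scene',q[:,:2],q.mean(0))
for v in (q[0]-q[1],q[3]-q[2],q[3]-q[0],q[2]-q[1]): print(np.linalg.norm(v),np.arctan2(v[1],v[0]))
print('stud',t([(280,325)],.071),s([(341,273)],.071))
l=t([(582,153),(593,250),(628,180),(603,212)],.0095);print('leg',l, np.arctan2(*(l[0]-l[1])[1::-1]), s([(502,122)],.0095))
W=np.load('top0.npz')['w'];
for n in('top','scene'):
    z=np.load(n+'0.npz');w=z['w'];m=(w[...,2]>.05)&(w[...,2]<.2)&(w[...,1]>.19)&(w[...,1]<.4)&(w[...,0]>.36)&(w[...,0]<.53)
    i=np.argsort(w[m][:,2])[-25:];print('lip',n,np.median(w[m][i],0), w[m][:,2].max())
E
```

```text
car [[0.5498 0.3034]
 [0.523  0.1587]
 [0.4046 0.1786]
 [0.4257 0.3233]] [0.4758 0.241  0.01  ]
0.1471626525103618 1.3872896062744173
0.14622020820813258 1.4262016744567594
0.12574739176962393 -0.15885427674338748
0.12003833468194672 -0.1664568693238224
car scene [[0.5444 0.3049]
 [0.5177 0.1594]
 [0.399  0.1829]
 [0.4279 0.3244]] [0.4722 0.2429 0.01  ]
0.14796008618655507 1.3892227679463283
0.1445142725102826 1.3692938821045082
0.11809543517571984 -0.16614225061997862
0.1209724758330925 -0.19523176522124416
sl [[0.5118 0.0628]
 [0.5165 0.0157]
 [0.4472 0.0095]
 [0.4443 0.0562]] [0.48   0.0361 0.054 ]
0.06784521558360072 0.09742173321785814
0.0695430461396909 0.09013401515436921
0.04728271795283701 1.6692268595383175
0.04680492032554555 1.6329947134992042
sl scene [[0.5106 0.0154]
 [0.4462 0.0108]
 [0.4411 0.0592]
 [0.5034 0.0656]] [0.4753 0.0378 0.054 ]
0.06456184526769485 0.07087480646176333
0.06269987915864744 0.10252343103329922
0.050739361377763394 1.7124658827421015
0.04865778726223063 1.676528027414705
stud [[0.4698 0.2024 0.071 ]] [[0.466  0.2025 0.071 ]]
leg [[0.5756 0.051  0.0095]
 [0.519  0.0439 0.0095]
 [0.5601 0.0255 0.0095]
 [0.5412 0.0388 0.0095]] 0.12429406545583334 [[0.5733 0.0496 0.0095]]
lip top [0.4702 0.2056 0.1474] 0.15115452775370608
lip scene [0.4655 0.2042 0.1458] 0.14713976100681314
```

>>> apply_moves --pt "0 0.396 0.748 0.1 0.294" --pt "0 0.396 0.748 0 0.294" --pt "0 0.396 0.748 0 0.294" --pt "0 0.396 0.748 0 0.294" --pt "0 0.396 0.748 0 0.294" --pt "0 0.396 0.748 0 0.294" --pt "0 0.396 0.748 0 0.294" --pt "0 0.396 0.748 0 0.294" --pt "0 0.22 0.742 0 0" --pt "0 0.22 0.742 0 0" --pt "0 0.22 0.742 0 0" --pt "0 0.22 0.742 0 0" --newtons 15

```text
clock: 1.65
position: [0.3835, -0.0705, 0.2056]
ee_rot: [2.4, 2.027, 0.0]
force: [0.6, -1.5, 0.4]
width: 0.004
gripper_force: 0.0
```

>>> apply_moves --pt "0 0.22 0.742 0 0" --pt "0 0.22 0.742 0 0" --pt "0 0.22 0.742 0 0" --pt "0 0.22 0.742 0 0" --pt "0 0.22 0.742 0 0" --pt "0 0.22 0.742 0 0" --pt "0 0 0 0 0" --pt "0 0 0 0 0"

```text
clock: 2.65
position: [0.4622, 0.1946, 0.2051]
ee_rot: [2.4, 2.027, -0.002]
force: [-0.0, 0.1, -0.0]
width: 0.006
gripper_force: 0.0
```

>>> apply_moves --pt "0 0.036 0.213 -0.917 0" --pt "0 -0.018 -0.107 -0.217 0" --pt "0 -0.018 -0.107 -0.217 0" --pt "0 -0.021 -0.127 -0.183 0" --pt "0 -0.021 -0.127 -0.183 0" --pt "0 -0.015 -0.09 -0.204 0" --pt "0 -0.015 -0.09 -0.204 0" --pt "0 -0.0065 -0.039 -0.163 0" --pt "0 -0.0065 -0.039 -0.163 0" --pt "0 -0.003 -0.016 -0.167 0" --pt "0 -0.003 -0.016 -0.167 0" --pt "0 0 0 -0.03 0"

```text
clock: 4.15
position: [0.4567, 0.1624, 0.0359]
ee_rot: [-2.4, -2.027, 0.001]
force: [-0.2, -0.4, 0.1]
width: 0.006
gripper_force: 0.0
```

>>> apply_moves --pt "0 0 0 0 0" --pt "0 0 0 -0.02 0"

```text
clock: 4.4
position: [0.4575, 0.1628, 0.0358]
ee_rot: [2.4, 2.027, 0.001]
force: [-0.7, -0.7, -0.3]
width: 0.006
gripper_force: 0.0
```

>>> apply_moves --pt "0 0 0 -0.05 0" --pt "0 0 0 -0.05 0"

```text
clock: 4.65
position: [0.4572, 0.1625, 0.0293]
ee_rot: [2.4, 2.027, 0.0]
force: [-0.4, 0.1, 0.3]
width: 0.007
gripper_force: 0.0
```

Run:
```python
from h import *
im,d,p=grab('scene'); w=world(d,p)
m=(w[...,2]>.03)&(w[...,0]>.36)&(w[...,0]<.56)&(w[...,1]>.12)&(w[...,1]<.35)
P=w[m]
for y in np.arange(.14,.33,.015):
    q=P[abs(P[:,1]-y)<.0075]
    if len(q): print(round(y,3),len(q),np.round(np.percentile(q[:,2],[5,50,90]),4))
im=cv2.resize(im[230:370,180:360],None,fx=4.3,fy=4.2,interpolation=cv2.INTER_CUBIC); save(im,'s3.png')
```

```text
0.14 2514 [0.2195 0.4876 0.5402]
0.155 2932 [0.164  0.4383 0.516 ]
0.17 3037 [0.1555 0.3713 0.4943]
0.185 3509 [0.1438 0.3193 0.4755]
0.2 3313 [0.1295 0.3276 0.461 ]
0.215 1364 [0.0618 0.4112 0.4565]
0.23 425 [0.0308 0.4034 0.4401]
0.245 327 [0.0307 0.0328 0.1018]
0.26 370 [0.0307 0.0734 0.0884]
0.275 220 [0.0314 0.0649 0.0736]
0.29 216 [0.0401 0.0477 0.0567]
0.305 181 [0.0337 0.0404 0.0433]
0.32 7 [0.0318 0.0352 0.0388]
```

View pics/s3.png

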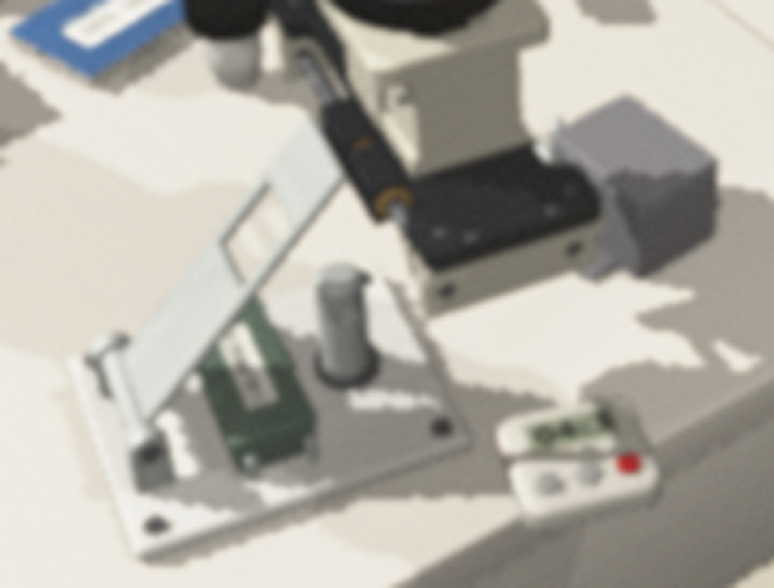

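The strap is still up at about 0.85 rad; the gripper body shows at crop (500,230), away from it. I'll check where the gripper really is, in both cameras.

Run:
```python
from h import *
np.set_printoptions(precision=3,suppress=True)
s=observe();print(s['clock'],s['position'],s['joints'])
print('tcp px scene',w2px('scene',s['position']),'crop',(w2px('scene',s['position'])-[180,230])*[4.3,4.2])
im,d,p=grab('scene');w=world(d,p)
for c in [(430,290),(520,270),(600,210),(420,230),(500,170)]:
    u,v=int(180+c[0]/4.3),int(230+c[1]/4.2);print(c,w[v,u])
im2,d2,p2=grab('top'); w2=world(d2,p2)
print('tcp px top',w2px('top',s['position']))
out=np.hstack([im[130:430,130:530],im2[130:430,100:500]]);save(out,'both.png')
```

```text
4.7 [0.457 0.162 0.029] [ 0.025  0.521 -0.632  2.053  0.468  0.711 -1.075]
tcp px scene [[281.193 304.655]] crop [[435.132 313.552]]
(430, 290) [0.376 0.209 0.139]
(520, 270) [0.372 0.173 0.133]
(600, 210) [0.359 0.143 0.158]
(420, 230) [0.384 0.208 0.165]
(500, 170) [0.397 0.164 0.163]
tcp px top [[251.772 293.864]]
```

View pics/both.png

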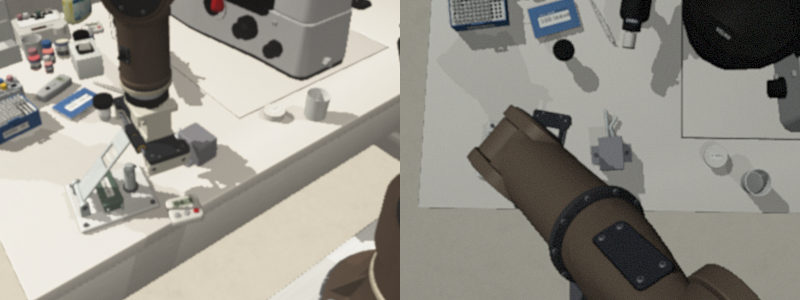

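The strap's end was 10 mm closer to the hinge than I assumed (angle about 0.92), so the fingers slid off in front of it. I'll retry further in.

>>> apply_moves --pt "0 0 0 0.95 0" --pt "0 0 0 0.95 0" --pt "0 0 0 0.95 0" --pt "0 0.078 0.459 0 0" --pt "0 0.078 0.459 0 0" --pt "0 0 0 0 0" --pt "0 0 0 -0.583 0" --pt "0 0 0 0 0" --pt "0 -0.012 -0.07 -0.217 0" --pt "0 -0.012 -0.07 -0.217 0"

```text
clock: 6.05
position: [0.4655, 0.2088, 0.1394]
ee_rot: [2.4, 2.026, 0.002]
force: [-0.6, -0.6, -0.1]
width: 0.005
gripper_force: 0.0
```

>>> apply_moves --pt "0 -0.017 -0.099 -0.088 0" --pt "0 -0.017 -0.099 -0.088 0" --pt "0 -0.02 -0.118 -0.2 0" --pt "0 -0.02 -0.118 -0.2 0" --pt "0 -0.014 -0.082 -0.215 0" --pt "0 -0.014 -0.082 -0.215 0" --pt "0 -0.006 -0.036 -0.168 0" --pt "0 -0.006 -0.036 -0.168 0" --pt "0 -0.002 -0.012 -0.19 0" --pt "0 -0.002 -0.012 -0.19 0" --pt "0 0 0 0 0"

```text
clock: 7.42
position: [0.455, 0.1539, 0.0347]
ee_rot: [2.401, 2.01, -0.029]
force: [-14.0, -46.4, 38.7]
width: 0.005
gripper_force: 31.0
```

Pushing against the stud side; back off outward at once and then look.

>>> apply_moves --pt "0 -0.04 -0.25 0.1 0" --pt "0 0 0 0 0"

```text
clock: 7.68
position: [0.4559, 0.1521, 0.0422]
ee_rot: [2.401, 2.025, 0.001]
force: [0.3, -0.7, 0.4]
width: 0.007
gripper_force: 0.0
```

Run:
```python
from h import *
im,d,p=grab('scene'); w=world(d,p)
s=observe();print(s['position'],s['force'])
im=cv2.resize(im[200:370,180:380],None,fx=4,fy=3.5,interpolation=cv2.INTER_CUBIC); save(im,'s4.png')
```

```text
[0.45594664 0.15313563 0.04214593] [ 1.55770074  0.83858257 -0.80331821]
```

View pics/s4.png

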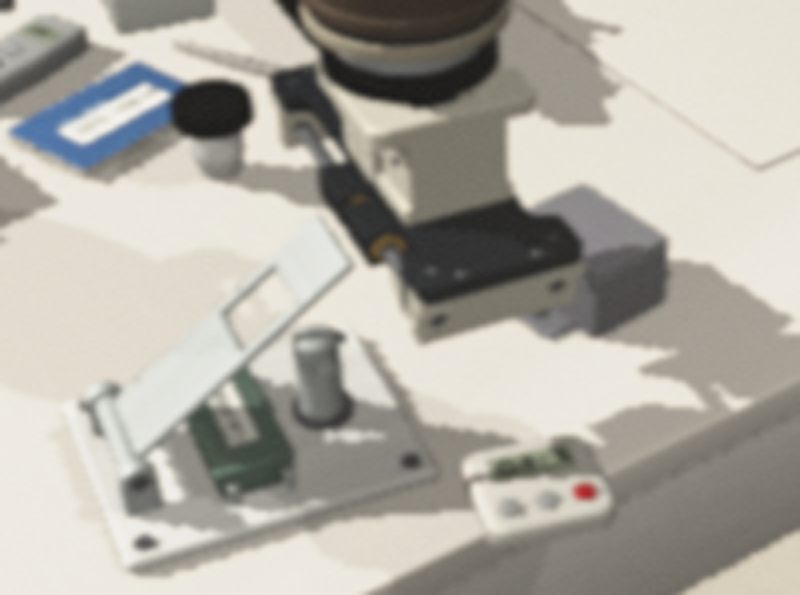

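Strap still up (a little lower): the fingers slid off its end again. I'll measure its actual profile.

Run:
```python
from h import *
for n in ('scene','top'):
    im,d,p=grab(n); w=world(d,p).reshape(-1,3); w=w[(d.ravel()>0)]
    r=w[:,:2]-[.4827,.2933]; h=r@[-.167,-.986]; l=r@[.986,-.167]
    m=(abs(l)<.03)&(h>-.02)&(h<.13)&(w[:,2]>.034)&(w[:,2]<.17)
    h,l,z=h[m],l[m],w[m,2]
    print(n)
    for a in np.arange(-.02,.13,.01):
        k=(h>=a)&(h<a+.01)
        if k.sum()>3: print(round(a+.005,3),k.sum(),np.round(np.percentile(z[k],[10,50,90]),4),np.round([l[k].min(),l[k].max()],3))
```

```text
scene
-0.015 52 [0.0359 0.0398 0.0417] [-0.03  0.03]
-0.005 137 [0.04   0.0415 0.0435] [-0.03  0.03]
0.005 120 [0.0437 0.0475 0.0512] [-0.03  0.03]
0.015 116 [0.0524 0.0562 0.0604] [-0.021  0.025]
0.025 117 [0.0615 0.0649 0.0687] [-0.02   0.023]
0.035 126 [0.0687 0.073  0.0771] [-0.026  0.024]
0.045 122 [0.0779 0.0819 0.0857] [-0.022  0.023]
0.055 79 [0.085  0.0879 0.093 ] [-0.022  0.023]
0.065 52 [0.0939 0.0985 0.1021] [-0.022  0.023]
0.075 61 [0.1011 0.1067 0.1119] [-0.022  0.023]
0.085 237 [0.0437 0.1109 0.1186] [-0.022  0.024]
0.095 219 [0.0464 0.1206 0.1273] [-0.022  0.023]
0.105 180 [0.1294 0.1435 0.1579] [-0.03   0.027]
0.115 135 [0.1573 0.1587 0.1672] [-0.03   0.029]
0.125 19 [0.1564 0.1581 0.1587] [-0.029  0.026]
top
-0.015 13 [0.0378 0.0397 0.0415] [0.013 0.029]
-0.005 7 [0.0399 0.0435 0.0451] [0.023 0.03 ]
```

>>> apply_moves --pt "0 0 0 0.877 0" --pt "0 0 0 0.877 0" --pt "0 0 0 0.877 0" --pt "0 0.075 0.441 0 0" --pt "0 0.075 0.441 0 0" --pt "0 0 0 0 0" --pt "0 0 0 -0.917 0" --pt "0 0 0 0 0" --pt "0 0 0 -0.333 0" --pt "0 0 0 0 0"

```text
clock: 9.07
position: [0.4643, 0.2052, 0.1254]
ee_rot: [-2.4, -2.027, 0.002]
force: [-0.8, -0.5, 0.8]
width: 0.008
gripper_force: 0.0
```

>>> apply_moves --pt "0 -0.021 -0.123 -0.186 0" --pt "0 -0.021 -0.123 -0.186 0" --pt "0 0 0 0 0" --pt "0 -0.015 -0.086 -0.207 0" --pt "0 -0.015 -0.086 -0.207 0" --pt "0 0 0 0 0"

```text
clock: 9.82
position: [0.4594, 0.1795, 0.0765]
ee_rot: [-2.4, -2.026, 0.003]
force: [-1.1, 0.4, 0.4]
width: 0.007
gripper_force: 0.0
```

```bash
cat > strap.py <<'E'
from h import *
im,d,p=grab('scene'); w=world(d,p).reshape(-1,3); w=w[(d.ravel()>0)]
r=w[:,:2]-[.4827,.2933]; h=r@[-.167,-.986]; l=r@[.986,-.167]
m=(abs(l)<.018)&(h>-.02)&(h<.13)&(w[:,2]>.034)&(w[:,2]<.17)
h,l,z=h[m],l[m],w[m,2]
for a in np.arange(0,.13,.01):
    k=(h>=a)&(h<a+.01)
    if k.sum()>3: print(round(a+.005,3),k.sum(),np.round(np.percentile(z[k],[10,50,90]),4))
E
python3 strap.py
```

```text
0.005 89 [0.0409 0.0434 0.046 ]
0.015 88 [0.046  0.0479 0.0502]
0.025 86 [0.0507 0.053  0.0555]
0.035 91 [0.0548 0.0576 0.0608]
0.045 85 [0.0608 0.063  0.0657]
0.055 83 [0.0654 0.0677 0.0697]
0.065 50 [0.0694 0.0714 0.0739]
0.075 28 [0.0472 0.0753 0.0784]
0.085 107 [0.0375 0.0576 0.0816]
0.095 122 [0.0424 0.0686 0.0889]
0.105 79 [0.0887 0.0915 0.1143]
```

>>> apply_moves --pt "0 0 0 -0.15 0" --pt "0 0 0 0 0"

```text
clock: 10.12
position: [0.46, 0.1806, 0.0683]
ee_rot: [-2.399, -2.027, 0.001]
force: [0.3, -0.2, 0.3]
width: 0.007
gripper_force: 0.0
```

```bash
python3 strap.py
python3 - <<'E'
from h import *
im,d,p=grab('scene'); s=observe(); print(s['position'],s['force'])
q=w2px('scene',s['position']);print(q)
im=im.copy(); cv2.circle(im,tuple(int(i) for i in q[0].round()),1,(255,0,0),-1)
im=cv2.resize(im[230:350,190:350],None,fx=5,fy=5,interpolation=cv2.INTER_CUBIC); save(im,'s5.png')
E
```

```text
0.005 87 [0.0408 0.0426 0.0449]
0.015 90 [0.0447 0.0472 0.0495]
0.025 79 [0.0496 0.0513 0.0533]
0.035 84 [0.0529 0.0552 0.0576]
0.045 88 [0.057  0.0595 0.0621]
0.055 81 [0.062  0.064  0.0662]
0.065 57 [0.0658 0.0674 0.0689]
0.075 34 [0.0596 0.0721 0.1671]
0.085 109 [0.038  0.0619 0.0757]
0.095 111 [0.0419 0.0689 0.0829]
0.105 56 [0.0827 0.0848 0.1043]
[0.46016666 0.18060021 0.06874831] [-0.27807009  0.96087797 -0.17839868]
[[271.08423098 292.87293032]]
```

View pics/s5.png

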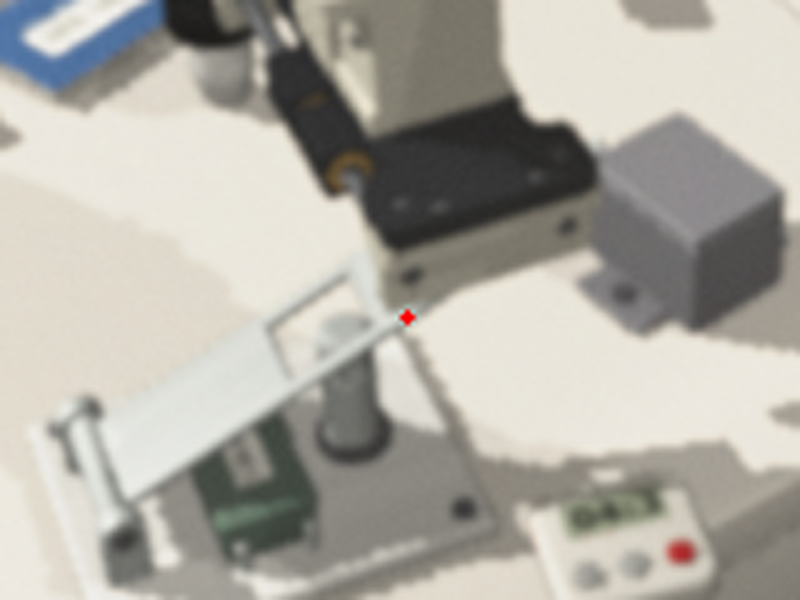

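Run:
```python
from h import *
im,d,p=grab('scene'); w=world(d,p)
for v in range(284,306,2):
    print(v,[tuple(int(round(x*1000)) for x in w[v,u]) for u in range(258,280,3)])
```

```text
284 [(481, 195, 83), (477, 191, 84), (473, 187, 86), (374, 231, 186), (380, 223, 177), (379, 219, 175), (379, 213, 172), (377, 209, 171)]
286 [(556, 160, 0), (472, 194, 85), (467, 190, 86), (380, 229, 175), (380, 224, 173), (380, 219, 170), (378, 214, 169), (377, 209, 167)]
288 [(550, 163, 1), (469, 196, 83), (465, 192, 84), (380, 229, 171), (381, 223, 167), (378, 220, 168), (377, 215, 166), (377, 209, 162)]
290 [(548, 165, -2), (545, 159, -3), (460, 195, 85), (380, 229, 167), (379, 225, 165), (379, 220, 163), (444, 179, 88), (523, 129, -2)]
292 [(474, 201, 71), (537, 164, 0), (456, 197, 84), (381, 229, 162), (447, 190, 87), (443, 186, 88), (518, 139, 1), (514, 133, 1)]
294 [(470, 203, 71), (466, 199, 71), (455, 198, 80), (448, 195, 84), (444, 191, 85), (518, 146, -1), (515, 140, -2), (512, 135, -2)]
296 [(467, 205, 69), (462, 201, 71), (449, 201, 81), (447, 197, 81), (517, 154, -1), (514, 148, -2), (509, 144, 0), (506, 139, 0)]
298 [(462, 208, 70), (451, 207, 78), (446, 203, 80), (508, 166, 8), (504, 161, 8), (510, 151, -2), (505, 147, -1), (500, 142, 0)]
300 [(450, 214, 78), (447, 209, 77), (459, 198, 61), (499, 171, 12), (498, 164, 9), (502, 155, 0), (499, 150, 0), (495, 145, 0)]
302 [(448, 215, 75), (458, 204, 61), (460, 197, 54), (498, 172, 8), (493, 168, 10), (498, 158, 0), (494, 153, 0), (489, 149, 2)]
304 [(467, 207, 49), (463, 202, 49), (458, 198, 51), (491, 176, 10), (488, 170, 10), (485, 165, 9), (490, 156, -1), (486, 151, 0)]
```

Strap is now at 0.40 rad and following the finger. I'll continue in small steps while watching the force and the strap angle.

>>> apply_moves --pt "0 -0.004 -0.022 -0.16 0" --pt "0 -0.004 -0.022 -0.16 0" --pt "0 -0.004 -0.022 -0.16 0" --pt "0 0 0 0 0"

```text
clock: 10.78
position: [0.4588, 0.176, 0.039]
ee_rot: [-2.4, -2.027, 0.003]
force: [-0.5, 0.2, 1.0]
width: -0.0
gripper_force: 0.0
```

```bash
python3 strap.py
python3 - <<'E'
from h import *
im,d,p=grab('scene'); w=world(d,p)
for v in range(290,320,3):
    print(v,[tuple(int(round(x*1000)) for x in w[v,u]) for u in range(258,300,4)])
E
```

```text
0.005 79 [0.0383 0.0399 0.0413]
0.015 83 [0.0401 0.0418 0.0435]
0.025 85 [0.0423 0.0438 0.0452]
0.035 83 [0.044  0.0462 0.0472]
0.045 79 [0.0457 0.0475 0.0492]
0.055 76 [0.0484 0.0498 0.0513]
0.065 76 [0.0501 0.0516 0.0535]
0.075 28 [0.0465 0.0525 0.0559]
0.085 188 [0.0504 0.0705 0.1552]
0.095 164 [0.0491 0.0709 0.1564]
0.105 49 [0.058  0.0602 0.0759]
0.115 4 [0.06   0.0603 0.0608]
290 [(546, 166, 0), (485, 187, 60), (480, 180, 60), (374, 227, 170), (370, 222, 171), (370, 215, 167), (371, 207, 162), (368, 202, 161), (367, 195, 158), (-91, 470, 675), (371, 177, 144)]
293 [(473, 201, 70), (468, 195, 70), (472, 185, 61), (375, 227, 163), (373, 221, 162), (371, 215, 159), (371, 208, 155), (376, 197, 145), (372, 192, 145), (373, 184, 140), (371, 177, 138)]
296 [(466, 205, 70), (465, 198, 67), (467, 188, 59), (379, 226, 152), (379, 219, 148), (377, 212, 146), (376, 205, 143), (375, 198, 140), (374, 191, 136), (372, 185, 135), (483, 107, 0)]
299 [(461, 209, 69), (458, 202, 67), (504, 170, 10), (379, 226, 146), (378, 219, 143), (377, 212, 139), (377, 205, 135), (375, 198, 133), (485, 125, 0)
[... 398 characters left out ...]
, 215, 56), (446, 209, 58), (482, 183, 11), (478, 177, 11), (476, 169, 8), (479, 158, -1), (473, 152, -1), (469, 145, -2), (464, 139, -1), (459, 132, 0), (454, 126, 0)]
311 [(448, 217, 52), (457, 204, 37), (470, 190, 17), (470, 181, 11), (467, 174, 9), (471, 163, -1), (467, 156, -1), (463, 149, -2), (457, 143, 0), (454, 136, -3), (448, 130, 0)]
314 [(462, 211, 28), (459, 204, 27), (463, 194, 17), (464, 185, 10), (460, 178, 9), (457, 171, 8), (459, 161, 0), (455, 154, -1), (451, 147, -1), (445, 142, 0), (441, 135, 0)]
317 [(462, 212, 21), (459, 205, 19), (457, 197, 16), (457, 189, 11), (455, 182, 8), (448, 176, 11), (453, 164, -1), (448, 159, 0), (445, 151, -3), (439, 145, -1), (434, 139, 0)]
```

>>> apply_moves --pt "0 0 -0.015 -0.15 0" --pt "0 0 -0.01 -0.15 0" --pt "0 0 0 -0.08 0" --pt "0 0 0 0 0"

```text
clock: 11.38
position: [0.4592, 0.1749, 0.0167]
ee_rot: [-2.4, -2.027, 0.001]
force: [-0.1, 0.6, 0.5]
width: 0.005
gripper_force: 0.0
```

```bash
python3 strap.py|head -8
```

```text
0.005 80 [0.0367 0.038  0.0396]
0.015 82 [0.0367 0.0384 0.0398]
0.025 79 [0.0377 0.0387 0.0401]
0.035 78 [0.0376 0.039  0.0405]
0.045 79 [0.0379 0.0393 0.0405]
0.055 75 [0.0385 0.04   0.0413]
0.065 74 [0.0391 0.0402 0.0414]
0.075 39 [0.038  0.0404 0.0489]
```

>>> apply_moves --pt "0 0 0 -0.05 0" --pt "0 0 0 -0.04 0" --pt "0 0 0 0 0"

```text
clock: 11.8
position: [0.4595, 0.1749, 0.0117]
ee_rot: [2.4, 2.027, -0.0]
force: [0.8, 0.0, 0.1]
width: 0.004
gripper_force: 0.0
```

```bash
python3 strap.py|head -8
```

```text
0.005 79 [0.0361 0.0378 0.0394]
0.015 78 [0.0364 0.0375 0.0388]
0.025 76 [0.0365 0.0376 0.0387]
0.035 77 [0.0364 0.0382 0.0394]
0.045 76 [0.0362 0.0376 0.0395]
0.055 72 [0.036  0.0375 0.0392]
0.065 71 [0.0363 0.0378 0.039 ]
0.075 44 [0.036  0.0377 0.0526]
```

>>> apply_moves --pt "0 0 0 -0.04 0" --pt "0 0 0 0 0"

```text
clock: 12.1
position: [0.4597, 0.175, 0.0106]
ee_rot: [2.399, 2.026, 0.001]
force: [-5.4, -3.3, 20.4]
width: 0.004
gripper_force: 10.1
```

>>> apply_moves --pt "0 0 0 0.9 0" --pt "0 0 0 0.9 0" --pt "0 0 0 0.9 0" --pt "0 -0.2 -0.7 0 -0.35" --pt "0 0.2 -0.7 0 -0.35" --pt "0 0.3 -0.5 0 -0.35" --pt "0 0.3 -0.4 0 -0.35" --pt "40 0.3 0 0 -0.35" --pt "40 0.2 0 0 -0.35" --pt "40 0 0 0 -0.35" --pt "40 0 0 0 -0.15"

```text
clock: 13.48
position: [0.5255, 0.037, 0.1712]
ee_rot: [3.138, 0.155, -0.001]
force: [-0.1, -0.5, 0.4]
width: 0.378
gripper_force: 0.0
```

```bash
python3 strap.py|head -12
python3 - <<'E'
from h import *
np.set_printoptions(precision=4,suppress=True)
im,d,p=grab('scene'); w=world(d,p); s=observe(); print(s['position'],s['ee_rot'])
q=w2px('scene',s['position'])[0];print(q)
r=w.reshape(-1,3); r=r[(abs(r[:,0]-s['position'][0])<.03)&(abs(r[:,1]-s['position'][1])<.1)&(r[:,2]>.12)&(r[:,2]<.32)]
for z in np.arange(.12,.32,.01):
    k=r[(r[:,2]>=z)&(r[:,2]<z+.01)]
    if len(k)>2: print(round(z,3),len(k),k[:,:2].min(0),k[:,:2].max(0))
z=np.load('scene0.npz')
w2=w.reshape(-1,3)
# stud / window view
im=im.copy(); cv2.circle(im,tuple(int(i) for i in q.round()),1,(255,0,0),-1)
a=cv2.resize(im[190:340,190:390],None,fx=4,fy=4,interpolation=cv2.INTER_CUBIC); save(a,'s6.png')
im,d,p=grab('top'); np.savez('top1.npz',im=im,d=d,w=world(d,p))
E
```

```text
0.005 83 [0.0363 0.0375 0.0388]
0.015 79 [0.0358 0.0375 0.0392]
0.025 82 [0.0363 0.0376 0.039 ]
0.035 73 [0.0361 0.0377 0.0392]
0.045 77 [0.0362 0.0374 0.039 ]
0.055 78 [0.0361 0.0376 0.0388]
0.065 74 [0.0366 0.0376 0.0391]
0.075 34 [0.0351 0.037  0.0399]
0.085 129 [0.0371 0.0549 0.0702]
0.095 99 [0.0379 0.0578 0.0703]
0.105 28 [0.0359 0.0372 0.0458]
0.115 70 [0.0362 0.0373 0.0391]
[0.5254 0.037  0.1713] [ 3.1373  0.1604 -0.0003]
[313.3721 206.9299]
0.19 7 [0.5164 0.0126] [0.5342 0.0196]
0.2 64 [0.5093 0.0027] [0.535  0.0656]
0.21 111 [0.5089 0.0012] [0.5352 0.0725]
0.22 127 [ 0.5095 -0.0003] [0.5373 0.0732]
0.23 119 [0.5087 0.0006] [0.5361 0.0739]
0.24 132 [0.5095 0.0002] [0.5339 0.0744]
0.25 49 [ 0.5089 -0.001 ] [0.5384 0.0742]
0.26 152 [ 0.4955 -0.0508] [0.5528 0.1262]
0.27 255 [ 0.4954 -0.0517] [0.5538 0.1266]
0.28 312 [ 0.4956 -0.0579] [0.5554 0.1329]
0.29 298 [ 0.4954 -0.0605] [0.5536 0.1336]
0.3 1035 [ 0.4954 -0.0598] [0.5553 0.1341]
0.31 280 [0.4957 0.017 ] [0.5441 0.0892]
```

View pics/s6.png

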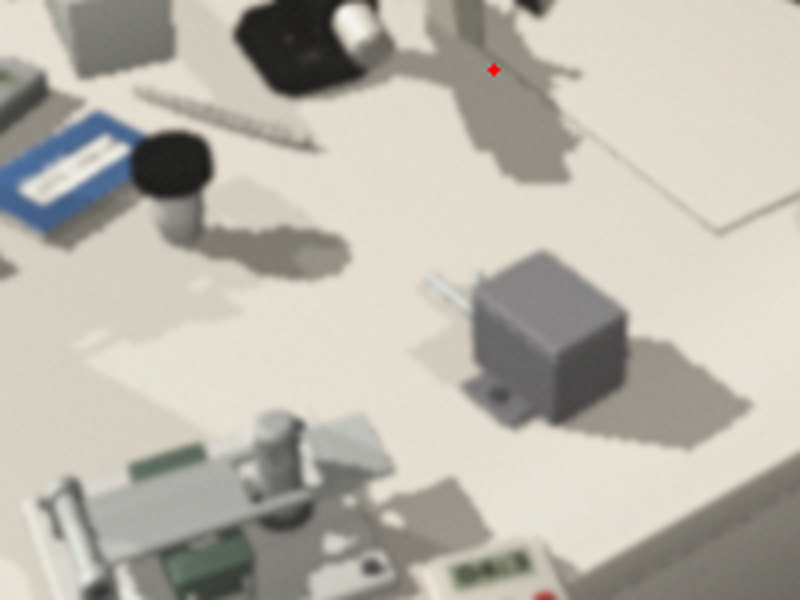

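Strap flat, stud up through it. The picture shows the finger tips end at z ≈ 0.197 when the TCP reads 0.171, so the tips are 26 mm above the reported TCP. I'll allow for that.

>>> apply_moves --pt "40 0.26 0.05 -0.7 0" --pt "40 0 0 -0.7 0" --pt "40 0 0 -0.7 0" --pt "40 0 0 -0.68 0" --pt "40 0 0 0 0"

```text
clock: 14.25
position: [0.5386, 0.0396, 0.0023]
ee_rot: [3.137, 0.164, -0.009]
force: [0.0, -0.2, 0.1]
width: 0.402
gripper_force: 0.0
```

Run:
```python
from h import *
np.set_printoptions(precision=4,suppress=True)
s=observe(); print(s['position'],s['ee_rot'],s['width'])
for n in('scene','top'):
    im,d,p=grab(n); w=world(d,p); r=w.reshape(-1,3); r=r[(r[:,0]>.525)&(r[:,0]<.64)&(r[:,1]>-.05)&(r[:,1]<.12)]
    for z in np.arange(.004,.11,.012):
        k=r[(r[:,2]>=z)&(r[:,2]<z+.012)]
        if len(k)>2: print(n,round(z,3),len(k),k[:,:2].min(0),k[:,:2].max(0))
    q=w2px(n,s['position']+[0,0,.03])[0].astype(int); print(q)
    a=im[max(q[1]-60,0):q[1]+60,q[0]-80:q[0]+80]; a=cv2.resize(a,(400,300),interpolation=cv2.INTER_CUBIC)
    o=a if n=='scene' else np.hstack([o,a])
    if n=='scene': o=a
save(o,'grip.png')
```

```text
[0.5386 0.0396 0.0023] [ 3.137   0.1643 -0.0091] 0.4018185218599664
scene 0.004 21 [0.5349 0.0242] [0.5594 0.0497]
scene 0.028 31 [0.5252 0.007 ] [0.5504 0.0646]
scene 0.04 82 [0.5251 0.0047] [0.5522 0.0757]
scene 0.052 92 [0.5251 0.0018] [0.5509 0.0763]
scene 0.064 80 [0.525  0.0007] [0.5489 0.0764]
scene 0.076 37 [0.5253 0.0021] [0.5493 0.0765]
scene 0.088 34 [ 0.5265 -0.0417] [0.578 0.087]
scene 0.1 75 [ 0.5251 -0.0439] [0.5812 0.0855]
[309 257]
top 0.004 3 [ 0.6128 -0.0487] [ 0.6351 -0.033 ]
[310 256]
```

View pics/grip.png

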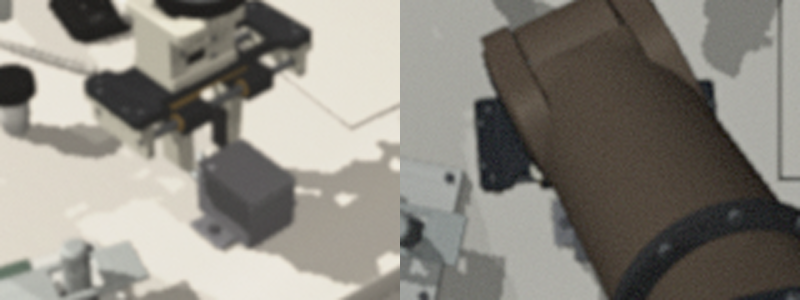

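The picture shows the gripper just in front of the sleeve mouth with the fingers straddling the legs, tips at about z = 0.028 (consistent with the offset). I'll lower and close.

>>> apply_moves --pt "40 0 0 -0.2 0" --pt "40 0 0 -0.15 0" --pt "40 0 0 0 0"

```text
clock: 14.72
position: [0.5408, 0.0398, -0.0168]
ee_rot: [3.137, 0.161, -0.001]
force: [0.3, -0.7, -0.0]
width: 0.4
gripper_force: 0.0
```

>>> apply_moves --pt "5 0 0 0 0" --pt "5 0 0 0 0" --pt "5 0 0 0 0" --pt "5 0 0 0 0" --newtons 12

```text
clock: 15.22
position: [0.5415, 0.04, -0.0161]
ee_rot: [3.137, 0.161, 0.001]
force: [0.1, -0.3, 1.9]
width: 0.061
gripper_force: 1.4
```

Only 5.6 mm: the fingers rode over the legs. Open, lower and try again.

>>> apply_moves --pt "40 0 0 0.1 0" --pt "40 0 0 0 0" --pt "40 0 0 0 0" --pt "40 0 0 -0.09 0" --pt "40 0 0 -0.08 0" --pt "40 0 0 0 0"

```text
clock: 15.98
position: [0.5406, 0.0399, -0.0213]
ee_rot: [3.137, 0.161, -0.002]
force: [0.2, 0.5, 0.5]
width: 0.402
gripper_force: 0.0
```

Run:
```python
from h import *
np.set_printoptions(precision=4,suppress=True)
s=observe(); print(s['position'],s['force'],s['width'])
im,d,p=grab('scene'); w=world(d,p); r=w.reshape(-1,3); r=r[(r[:,0]>.53)&(r[:,0]<.64)&(r[:,1]>-.03)&(r[:,1]<.1)&(r[:,2]>.004)&(r[:,2]<.04)]
print(np.round(r[np.argsort(-r[:,0])][:40]*1000).astype(int).tolist())
```

```text
[ 0.5406  0.0399 -0.0213] [0.1988 0.5218 0.4679] 0.40235287793997887
[[560, 25, 12], [559, 23, 12], [559, 29, 12], [558, 29, 10], [557, 27, 10], [556, 25, 12], [556, 28, 14], [555, 32, 11], [554, 27, 12], [553, 30, 11], [551, 20, 25], [551, 21, 34], [550, 21, 17], [550, 21, 29], [550, 21, 21], [550, 22, 33], [549, 22, 24], [548, 20, 24], [548, 23, 40], [548, 76, 32], [547, 20, 19], [547, 21, 22], [547, 21, 40], [547, 21, 34], [547, 74, 20], [546, 76, 38], [546, 43, 10], [546, 21, 37], [546, 21, 29], [546, 21, 32], [545, 41, 10], [545, 75, 24], [545, 75, 27], [545, 75, 19], [545, 77, 38], [544, 20, 30], [544, 75, 34], [544, 76, 31], [544, 20, 24], [543, 76, 38]]
```

>>> apply_moves --pt "5 0 0 0 0" --pt "5 0 0 0 0" --pt "5 0 0 0 0" --pt "5 0 0 0 0" --newtons 12

```text
clock: 16.52
position: [0.5412, 0.0401, -0.0205]
ee_rot: [-3.137, -0.161, -0.0]
force: [-0.2, 1.4, 0.9]
width: 0.206
gripper_force: 11.2
```

>>> apply_moves --pt "5 0.15 0.014 0 0" --pt "5 0.15 0.014 0 0" --pt "5 0.15 0.014 0 0" --pt "5 0.15 0.014 0 0" --pt "5 0.15 0.014 0 0" --pt "5 0.15 0.014 0 0" --pt "5 0.15 0.014 0 0" --pt "5 0.15 0.014 0 0" --pt "5 0.1 0.01 0 0" --pt "5 0 0 0 0"

```text
clock: 17.77
position: [0.6196, 0.0473, -0.0206]
ee_rot: [-3.137, -0.161, -0.001]
force: [-0.3, 0.4, -1.2]
width: 0.195
gripper_force: 11.0
```

>>> apply_moves --pt "5 0 0 -0.03 0" --pt "5 0 0 -0.03 0" --pt "5 0 0 0 0"

```text
clock: 18.15
position: [0.6188, 0.0472, -0.0244]
ee_rot: [3.137, 0.161, -0.001]
force: [0.0, -0.6, -0.9]
width: 0.194
gripper_force: 11.0
```

```bash
cat > clip.py <<'E'
from h import *
import sys
np.set_printoptions(precision=4,suppress=True)
for n in('scene','top'):
    im,d,p=grab(n); w=world(d,p); r=w.reshape(-1,3); r=r[(d.ravel()>0)&(r[:,0]>.525)&(r[:,0]<.67)&(r[:,1]>0)&(r[:,1]<.1)]
    for z0,z1 in((.005,.018),(.018,.03),(.03,.045),(.045,.06)):
        k=r[(r[:,2]>=z0)&(r[:,2]<z1)]
        if len(k)>2:
            print(n,z0,len(k),k.min(0)[:2],k.max(0)[:2],np.median(k,0)); 
            c=cv2.minAreaRect((k[:,:2]*1000).astype(np.float32)); print('   rect',np.round(c[0],1),np.round(c[1],1),round(c[2],1))
E
python3 clip.py
```

```text
scene 0.005 185 [0.5421 0.0203] [0.6502 0.0735] [0.6022 0.046  0.0092]
   rect [596.2  53.1] [54.1 98. ] 73.4
scene 0.018 159 [0.5432 0.0197] [0.6277 0.0744] [0.605  0.0453 0.0241]
   rect [587.9  52.6] [55.5 82.1] 79.3
scene 0.03 179 [0.5415 0.0206] [0.6251 0.0755] [0.6049 0.0436 0.0351]
   rect [585.1  53.3] [55.9 81.3] 80.3
scene 0.045 54 [0.603  0.0201] [0.6143 0.0767] [0.6089 0.0342 0.0501]
   rect [607.6  48.6] [56.7 11.1] 87.4
top 0.005 17 [0.5268 0.0425] [0.5907 0.0976] [0.5439 0.0843 0.0058]
   rect [552.5  79.4] [74.8 42.9] 29.9
```

>>> apply_moves --pt "30 0 0 0 0" --pt "40 0 0 0 0" --pt "40 0 0 0 0" --pt "40 0 0 0.3 0" --pt "40 0 0 0.7 0" --pt "40 0.2 0.1 0.8 0" --pt "60 1 0.6 0.9 0" --pt "60 0.8 -0.5 0 0" --pt "60 0 0 0 0"

```text
clock: 19.38
position: [0.7248, 0.0448, 0.1232]
ee_rot: [3.136, 0.154, 0.005]
force: [0.5, -0.7, -1.5]
width: 0.594
gripper_force: 0.0
```

```bash
python3 clip.py
python3 - <<'E'
from h import *
im,d,p=grab('top'); np.savez('top2.npz',im=im,d=d,w=world(d,p))
im,d,p=grab('scene'); np.savez('scene2.npz',im=im,d=d,w=world(d,p))
E
```

```text
scene 0.005 139 [0.5432 0.0228] [0.6515 0.0629] [0.5818 0.0475 0.0069]
   rect [598.7  43.3] [109.6  27.2] 9.8
scene 0.018 66 [0.5427 0.0352] [0.5845 0.0506] [0.5587 0.0451 0.0237]
   rect [563.3  45.9] [42.2  8.2] 19.5
scene 0.03 72 [0.5432 0.034 ] [0.5853 0.0508] [0.5645 0.0425 0.0337]
   rect [564.2  42.6] [42.5  9.8] 11.8
top 0.005 270 [0.5292 0.0123] [0.6695 0.0994] [0.5972 0.0495 0.0072]
   rect [593.3  69. ] [139.9  85.3] 17.8
top 0.018 4 [0.5464 0.0361] [0.566  0.0447] [0.5521 0.0383 0.0285]
   rect [555.9  40.9] [19.4  7.4] 7.3
top 0.03 98 [0.5459 0.0359] [0.5892 0.0517] [0.5673 0.0445 0.0349]
   rect [568.  44.] [44.7 10.3] 12.9
```

Run:
```python
from h import *
np.set_printoptions(precision=4,suppress=True)
def fit(k):
    c=cv2.minAreaRect((k[:,:2]*1000).astype(np.float32)); m=k[:,:2]-k[:,:2].mean(0); v=np.linalg.svd(m,full_matrices=0)[2][0]
    return len(k),np.round(c[0],1),np.round(c[1],1),round(c[2],1),'mean',k.mean(0),'pca',round(np.arctan2(v[1],v[0])%np.pi,3)
for n in('scene2','top2'):
    z=np.load(n+'.npz');w=z['w'].reshape(-1,3);w=w[z['d'].ravel()>0]
    S=lambda lo,hi:w[(w>lo).all(1)&(w<hi).all(1)]
    print(n);
    print('handle',fit(S((.53,.02,.028),(.61,.07,.045))))
    print('handletop',fit(S((.53,.02,.0325),(.61,.07,.04))))
    print('legs',fit(S((.60,.035,.005),(.66,.075,.012))))
    st=S((.43,.17,.0685),(.52,.23,.0745)); print('studtop',fit(st),cv2.minEnclosingCircle((st[:,:2]*1000).astype(np.float32)))
    sp=S((.43,.14,.034),(.52,.32,.042)); print('strap',fit(sp))
    pl=S((.36,.13,.0065),(.58,.36,.0135)); print('plate',fit(pl))
```

```text
scene2
handle (82, array([564.9,  42.7]), array([43.6, 10.6]), 10.5, 'mean', array([0.5628, 0.0426, 0.0327]), 'pca', np.float64(0.21))
handletop (50, array([565.3,  42.8]), array([42.8, 10.6]), 10.5, 'mean', array([0.5649, 0.0418, 0.0341]), 'pca', np.float64(0.219))
legs (56, array([626.5,  46.4]), array([52.7, 25.4]), 11.3, 'mean', array([0.624 , 0.05  , 0.0063]), 'pca', np.float64(0.28))
studtop (64, array([467.6, 204.2]), array([19.1, 17.6]), 55.4, 'mean', array([0.4669, 0.2049, 0.0702]), 'pca', np.float64(0.714)) ((466.609130859375, 204.65293884277344), 10.046671867370605)
strap (1320, array([468.3, 233.5]), array([159.9,  77.6]), 73.1, 'mean', array([0.4723, 0.2401, 0.0377]), 'pca', np.float64(1.382))
plate (2003, array([452. , 220.3]), array([201.5, 163.4]), 79.6, 'mean', array([0.4487, 0.2466, 0.0097]), 'pca', np.float64(1.189))
top2
handle (98, array([567.8,  43.9]), array([44.4, 10.3]), 13.0, 'mean', array([0.5678, 0.0439, 0.0348]), 'pca', np.float64(0.221))
handletop (88, array([567.7,  43.9]), array([44.4,  9.7]), 12.2, 'mean', array([0.5682, 0.044 , 0.0353]), 'pca', np.float64(0.233))
legs (96, array([628.1,  57.3]), array([34.4, 53.2]), 88.0, 'mean', array([0.6269, 0.0537, 0.0076]), 'pca', np.float64(0.297))
studtop (62, array([469.7, 206.3]), array([19.5, 19.7]), 34.6, 'mean', array([0.4705, 0.2053, 0.0711]), 'pca', np.float64(0.578)) ((470.4815673828125, 206.05960083007812), 10.546310424804688)
strap (1298, array([474.2, 232.5]), array([154.9,  81.2]), 77.4, 'mean', array([0.4761, 0.2371, 0.0382]), 'pca', np.float64(1.388))
plate (1937, array([468.9, 245.1]), array([217.7, 228.1]), 0.0, 'mean', array([0.4714, 0.2353, 0.0103]), 'pca', np.float64(0.727))
```

>>> apply_moves --pt "40 -0.65 -0.005 0 0.12" --pt "40 -0.65 -0.005 0 0.12" --pt "40 -0.65 -0.005 -0.3 0" --pt "40 -0.66 -0.005 -0.5 0" --pt "40 0 0 -0.6 0" --pt "40 0 0 -0.5 0" --pt "40 0 0 0 0"

```text
clock: 20.45
position: [0.5626, 0.0478, 0.0068]
ee_rot: [3.122, 0.351, -0.006]
force: [-0.6, 0.5, 1.1]
width: 0.403
gripper_force: 0.0
```

>>> apply_moves --pt "40 0.09 -0.07 0 0" --pt "40 0 0 0 0"

```text
clock: 20.7
position: [0.572, 0.043, 0.0095]
ee_rot: [3.122, 0.348, 0.004]
force: [-0.6, -0.6, -0.0]
width: 0.402
gripper_force: 0.0
```

>>> apply_moves --pt "40 -0.065 0.01 -0.2 0" --pt "40 0 0 -0.15 0" --pt "40 0 0 -0.09 0" --pt "40 0 0 0 0" --pt "3 0 0 0 0" --pt "3 0 0 0 0" --pt "3 0 0 0 0" --pt "3 0 0 0 0" --newtons 35

```text
clock: 21.7
position: [0.5666, 0.0438, -0.0182]
ee_rot: [3.122, 0.349, 0.001]
force: [-0.1, -0.6, 1.0]
width: 0.105
gripper_force: 35.0
```

>>> apply_moves --pt "3 0 0 0.3 0" --pt "3 0 0 0.6 0" --pt "3 0 0 0.7 0" --pt "3 0 0 0.7 0" --pt "3 -0.571 0.503 0 -0.2" --pt "3 -0.571 0.503 0 -0.2" --pt "3 -0.571 0.503 0 -0.2" --pt "3 -0.571 0.503 0 -0.196" --pt "3 -0.571 0.503 0 0" --pt "3 -0.571 0.503 0 0" --pt "3 0 0 0 0" --pt "3 0 0 0 0"

```text
clock: 23.2
position: [0.3613, 0.2249, 0.1203]
ee_rot: [-3.129, 0.274, -0.002]
force: [0.3, -1.7, -0.8]
width: 0.105
gripper_force: 35.0
```

Run:
```python
from h import *
np.set_printoptions(precision=4,suppress=True)
s=observe();print(s['position'],s['ee_rot'],s['width'],s['gripper_force'])
a=s['ee_rot'];print('yaw',2*np.arctan2(a[1],a[0]))
for n in('scene','top'):
    im,d,p=grab(n);np.savez(n+'3.npz',im=im,d=d,w=world(d,p))
    w=world(d,p).reshape(-1,3);w=w[d.ravel()>0]
    S=w[(w>(.3,.16,.11)).all(1)&(w<(.52,.3,.19)).all(1)]
    for z in np.arange(.11,.19,.01):
        k=S[(S[:,2]>=z)&(S[:,2]<z+.01)]
        if len(k)>2: print(n,round(z,3),len(k),k.min(0),k.max(0))
```

```text
[0.3613 0.2249 0.1203] [-3.1294  0.2743 -0.0018] 0.10546961430339222 34.95394170284271
yaw 6.108329032993215
scene 0.14 174 [0.3257 0.2053 0.1405] [0.3573 0.2363 0.1499]
scene 0.15 85 [0.3377 0.2081 0.1503] [0.3546 0.2457 0.16  ]
scene 0.16 138 [0.3375 0.2056 0.16  ] [0.3745 0.2478 0.1698]
scene 0.17 211 [0.3376 0.204  0.17  ] [0.3714 0.2485 0.18  ]
scene 0.18 119 [0.345  0.2025 0.1801] [0.3627 0.2487 0.19  ]
top 0.14 198 [0.3943 0.1908 0.1401] [0.4511 0.2231 0.15  ]
```

Run:
```python
from h import *
np.set_printoptions(precision=4,suppress=True)
z=np.load('top3.npz');w=z['w'].reshape(-1,3);w=w[z['d'].ravel()>0]
k=w[(w>(.37,.18,.135)).all(1)&(w<(.47,.24,.152)).all(1)]
c,s_=np.cos(-.178),np.sin(-.178);r=k[:,:2]-[.4702,.2057]
u=r@[c,s_];v=r@[-s_,c]
for a in np.arange(-.085,-.015,.006):
    m=(u>=a)&(u<a+.006)
    if m.any(): print(round(a+.003,3),m.sum(),np.sort(np.round(v[m]*1000,1)),round(np.median(k[m,2]),4))
print('tip',u.max())
```

```text
-0.076 12 [-11.9 -10.3 -10.   -8.7  -8.3  -2.1  -1.2  -0.2   1.    1.4   3.3   3.6] 0.1443
-0.07 24 [-13.3 -13.  -12.3 -12.1 -11.2 -10.7  -9.7  -9.4  -8.8  -8.   -7.7  -6.7
  -1.1  -1.   -0.8  -0.1   0.2   0.8   1.3   2.4   2.5   3.6   3.8   5.3] 0.1444
-0.064 25 [-10.4  -9.7  -9.7  -8.9  -8.1  -7.9  -6.9  -6.8  -6.3  -5.   -4.3  -3.9
  -2.8  -2.4  -1.9  -1.5  -1.   -0.8   0.2   0.4   1.2   1.3   2.6   3.5
   4. ] 0.1457
-0.058 22 [-10.4  -9.1  -8.9  -8.8  -7.5  -7.1  -6.4  -5.6  -5.1  -4.9  -3.9  -2.4
  -1.6  -1.1  -0.9   0.5   0.8   1.3   2.1   3.1   3.2   5. ] 0.1455
-0.052 27 [-14.9 -13.6 -12.9 -11.6 -11.5 -11.   -9.5  -9.4  -9.2  -8.   -7.4  -7.4
  -6.6  -5.5  -2.1  -1.7  -0.9  -0.5   0.1   0.7   1.8   2.1   2.7   3.
   3.7   3.7   4.3] 0.1454
-0.046 29 [-19.2 -18.3 -18.  -17.5 -15.9 -15.7 -15.6 -14.4 -13.8 -13.6 -12.6 -12.1
 -11.5 -10.7  -9.7  -8.8  -2.3  -1.8  -1.1  -1.   -0.5   0.1   1.    1.5
   1.7   2.2   3.8   4.4   4.9] 0.145
-0.04 24 [-22.4 -21.9 -20.9 -20.7 -20.2 -18.7 -18.4 -18.  -18.  -16.6 -16.3 -15.1
 -12.8  -2.2  -1.4  -0.9  -0.6   0.1   0.1   1.6   1.8   1.9   2.7   3. ] 0.145
-0.034 14 [-21.6 -19.7  -1.9  -1.8  -1.4   0.    0.1   0.4   0.9   1.9   2.6   3.
   3.6   4.6] 0.145
-0.028 13 [-2.  -1.7 -1.2 -0.8 -0.3 -0.1  0.5  1.1  1.1  1.9  3.1  3.5  4.4] 0.145
-0.022 9 [-0.9 -0.7 -0.5 -0.3  0.6  1.   1.4  2.5  3.1] 0.1462
tip -0.019338768310280082
```

>>> apply_moves --pt "3 -0.003 -0.016 -0.5 0" --pt "3 0 0 -0.5 0" --pt "3 0 0 -0.463 0" --pt "3 0 0 0 0" --pt "3 0 0 0 0"

```text
clock: 23.92
position: [0.3614, 0.2241, 0.0325]
ee_rot: [-3.129, 0.276, -0.001]
force: [-0.4, 0.9, -1.1]
width: 0.105
gripper_force: 35.0
```

```bash
cat > chk.py <<'E'
from h import *
np.set_printoptions(precision=4,suppress=True)
s=observe();print(s['position'],s['ee_rot'],s['force'],s['width'])
for n,st in (('top',(.4702,.2057)),('scene',(.4669,.2046))):
    im,d,p=grab(n);w=world(d,p).reshape(-1,3);w=w[d.ravel()>0]
    k=w[(w>(.36,.18,.047)).all(1)&(w<(.50,.26,.063)).all(1)]
    c,s_=np.cos(-.178),np.sin(-.178);r=k[:,:2]-st;u=r@[c,s_];v=r@[-s_,c]
    for a in np.arange(-.065,.065,.008):
        m=(u>=a)&(u<a+.008)&(v>-.006)&(v<.008)
        if m.any(): print(n,round(a+.004,3),m.sum(),np.round(np.r_[v[m].min(),v[m].max(),(v[m].min()+v[m].max())/2]*1000,1),np.round(np.percentile(k[m,2],[10,50,90]),4))
    q=w[(w>(.43,.17,.0685)).all(1)&(w<(.52,.23,.0745)).all(1)]; print('stud',q.mean(0),cv2.minEnclosingCircle((q[:,:2]*1000).astype(np.float32)))
E
python3 chk.py
```

```text
[0.3614 0.2241 0.0325] [-3.1292  0.2762 -0.0006] [-0.3655  0.9228 -1.1141] 0.10546938384214515
top -0.061 17 [-5.2  4.8 -0.2] [0.0535 0.0571 0.061 ]
top -0.053 15 [-4.9  4.  -0.5] [0.0548 0.0561 0.0594]
top -0.045 14 [-2.1  3.9  0.9] [0.0549 0.0575 0.06  ]
top -0.037 13 [-2.6  4.   0.7] [0.0566 0.0584 0.0603]
top -0.029 13 [-3.   4.2  0.6] [0.0547 0.0577 0.0602]
top -0.021 10 [-2.6  3.7  0.5] [0.0567 0.0595 0.0606]
top -0.005 1 [-5.5 -5.5 -5.5] [0.0598 0.0598 0.0598]
top 0.011 2 [-5.6 -1.9 -3.7] [0.0505 0.0534 0.0563]
stud [0.4701 0.2056 0.071 ] ((470.2830810546875, 205.79916381835938), 10.338433265686035)
stud [nan nan nan] ((0.0, 0.0), 0.0)chk.py:11: RuntimeWarning: Mean of empty slice.
  q=w[(w>(.43,.17,.0685)).all(1)&(w<(.52,.23,.0745)).all(1)]; print('stud',q.mean(0),cv2.minEnclosingCircle((q[:,:2]*1000).astype(np.float32)))
  ret = um.true_divide(
```

>>> apply_moves --pt "3 -0.001 -0.008 0 0" --pt "3 0.082 -0.0148 0 0" --pt "3 0.082 -0.0148 0 0" --pt "3 0.082 -0.0148 0 0" --pt "3 0.082 -0.0148 0 0" --pt "3 0 0 0 0"

```text
clock: 24.78
position: [0.3808, 0.2199, 0.0318]
ee_rot: [-3.129, 0.276, -0.0]
force: [-0.1, 0.6, -0.9]
width: 0.107
gripper_force: 35.0
```

>>> apply_moves --pt "3 0.082 -0.0148 0 0" --pt "3 0.082 -0.0148 0 0" --pt "3 0.082 -0.0148 0 0" --pt "3 0.082 -0.0148 0 0" --pt "3 0.082 -0.0148 0 0" --pt "3 0 0 0 0"

```text
clock: 25.52
position: [0.4051, 0.2151, 0.0316]
ee_rot: [3.129, -0.276, -0.001]
force: [-0.7, -0.8, 0.3]
width: 0.104
gripper_force: 34.9
```

>>> apply_moves --pt "3 0.082 -0.0148 0 0" --pt "3 0.082 -0.0148 0 0" --pt "3 0.082 -0.0148 0 0" --pt "3 0.082 -0.0148 0 0" --pt "3 0 0 0 0"

```text
clock: 26.15
position: [0.4254, 0.2111, 0.0317]
ee_rot: [3.129, -0.277, 0.001]
force: [1.2, -4.8, -1.3]
width: 0.106
gripper_force: 34.9
```

```bash
python3 chk.py 2>/dev/null; python3 strap.py | head -3
```

```text
[0.4254 0.2111 0.0317] [ 3.1285 -0.2767  0.001 ] [ 1.1536 -4.7941 -1.307 ] 0.10580410117264494
top 0.011 10 [-5.5  2.5 -1.5] [0.0532 0.0564 0.0587]
top 0.019 12 [-4.1  1.6 -1.3] [0.0551 0.0584 0.0602]
top 0.027 11 [-4.6  1.8 -1.4] [0.0555 0.058  0.0591]
stud [0.4713 0.2057 0.0713] ((471.6162109375, 205.31069946289062), 9.846039772033691)
scene -0.061 31 [-4.6  7.3  1.4] [0.0517 0.0563 0.0611]
scene -0.053 14 [3.  7.5 5.2] [0.0548 0.0573 0.061 ]
scene -0.045 1 [7.4 7.4 7.4] [0.0528 0.0528 0.0528]
stud [nan nan nan] ((0.0, 0.0), 0.0)
0.005 114 [0.0364 0.038  0.1674]
0.015 103 [0.0363 0.0383 0.1673]
0.025 64 [0.0365 0.0379 0.167 ]
```

>>> apply_moves --pt "3 0.062 -0.011 0 0" --pt "3 0.062 -0.011 0 0" --pt "3 0 0 0 0" --pt "3 0 0 0 0"

```text
clock: 26.8
position: [0.4335, 0.2104, 0.032]
ee_rot: [-3.129, 0.276, -0.003]
force: [3.5, -4.9, -1.8]
width: 0.108
gripper_force: 34.9
```

```bash
sed -i 's/(.50,.26,.063)/(.56,.26,.063)/' chk.py; python3 chk.py 2>/dev/null
```

```text
[0.4335 0.2104 0.032 ] [-3.1291  0.2763 -0.0027] [ 3.5462 -4.9368 -1.8114] 0.10828418730729403
top 0.011 8 [-5.8  2.2 -1.8] [0.0531 0.0583 0.0606]
top 0.019 13 [-3.4  2.9 -0.3] [0.0547 0.057  0.0597]
top 0.027 13 [-3.6  3.8  0.1] [0.0542 0.0568 0.0591]
top 0.035 13 [-3.2  3.3  0. ] [0.0532 0.0564 0.0592]
top 0.043 13 [-3.5  2.5 -0.5] [0.0554 0.0569 0.0588]
top 0.051 10 [-3.6  3.2 -0.2] [0.055  0.0576 0.0591]
stud [0.4752 0.2051 0.0714] ((474.694580078125, 204.3834991455078), 8.777241706848145)
scene -0.061 20 [-5.7  3.1 -1.3] [0.0532 0.0557 0.0588]
scene -0.053 26 [-5.3  7.9  1.3] [0.0536 0.0569 0.0604]
scene -0.045 11 [3.8 8.  5.9] [0.0553 0.057  0.0612]
stud [0.4451 0.2294 0.0731] ((445.1293640136719, 229.36451721191406), 9.999999747378752e-05)
```

>>> apply_moves --pt "20 0 0 0 0" --pt "35 0 0 0 0" --pt "35 0 0 0 0" --pt "35 0 0 0.4 0" --pt "35 0 0 0.9 0" --pt "35 0 0 0.9 0" --pt "35 -0.6 -0.3 0.9 0" --pt "35 -0.6 -0.6 0 0" --pt "35 0 -0.9 0 0" --pt "35 0 -0.9 0 0" --pt "35 0 0 0 0" --pt "35 0 0 0 0"

```text
clock: 28.4
position: [0.3628, 0.0506, 0.2141]
ee_rot: [-3.129, 0.275, -0.001]
force: [0.6, 0.4, 0.7]
width: 0.352
gripper_force: 0.0
```

```bash
python3 chk.py 2>/dev/null; python3 strap.py | head -7
python3 - <<'E'
from h import *
np.set_printoptions(precision=4,suppress=True)
for n,st in (('top',(.4702,.2057)),('scene',(.4669,.2046))):
    im,d,p=grab(n);w=world(d,p).reshape(-1,3);w=w[d.ravel()>0]
    c,s_=np.cos(-.178),np.sin(-.178);r=w[:,:2]-st;u=r@[c,s_];v=r@[-s_,c]
    m=(abs(v)<.012)&(u>-.07)&(u<-.005)&(w[:,2]>.074)&(w[:,2]<.1);print(n,'handle',m.sum(),u[m].min(),u[m].max(),v[m].mean(),np.percentile(w[m,2],[10,50,90]))
    m=(v>-.04)&(v<-.006)&(u>-.0)&(u<.05)&(w[:,2]>.047)&(w[:,2]<.064)
    for a in np.arange(0,.05,.006):
        k=m&(u>=a)&(u<a+.006)
        if k.any(): print('sprung',round(a+.003,3),k.sum(),v[k].min(),v[k].max())
E
```

```text
[0.3628 0.0506 0.2141] [-3.1291  0.2749 -0.0011] [0.5915 0.4224 0.6597] 0.3522160605273726
top -0.061 6 [-5.4 -2.4 -3.9] [0.0473 0.0477 0.052 ]
top -0.053 4 [-6.  -5.2 -5.6] [0.0495 0.0554 0.0614]
top -0.045 2 [-5.9 -5.2 -5.5] [0.0505 0.055  0.0595]
top -0.037 2 [-5.7 -5.5 -5.6] [0.0531 0.0551 0.0571]
top -0.029 1 [-5.7 -5.7 -5.7] [0.0564 0.0564 0.0564]
top -0.021 4 [-5.9  7.7  0.9] [0.0533 0.0554 0.0578]
top -0.013 11 [-4.1  6.7  1.3] [0.0534 0.0546 0.0589]
top -0.005 1 [-5.4 -5.4 -5.4] [0.0592 0.0592 0.0592]
top 0.011 9 [-5.6  1.5 -2. ] [0.0567 0.0581 0.0602]
top 0.019 13 [-4.3  2.3 -1. ] [0.057  0.0597 0.0623]
top 0.027 10 [-4.1  1.4 -1.4] [0.0567 0.0591 0.0611]
top 0.035 9 [-4.3  1.2 -1.6] [0.0598 0.061  0.0616]
top 0.043 7 [-4.4  0.5 -2. ] [0.0597 0.0607 0.0613]
top 0.051 5 [-4.1  1.2 -1.4] [0.0599 0.0604 0.0623]
stud [0.4686 0.2057 0.071 ] ((458.64306640625, 204.30792236328125), 20.700416564941406)
scene -0.061 24 [-5.8  6.9  0.6] [0.048  0.0536 0.0607]
scene -0.053 27 [-4.6  7.1  1.2] [0.0474 0.05   0.0594]
scene -0.045 18 [2.4 7.4 4.9] [0.0504 0.0519 0.0598]
scene -0.037 15 [
[... 1162 characters left out ...]
24926
sprung 0.021 14 -0.02001437419014249 -0.009728679284082789
sprung 0.027 10 -0.02520381781718142 -0.012234328330834326
sprung 0.033 12 -0.026063742915021004 -0.017894758780743484
scene handle 121 -0.06100828279865176 -0.015110484098136636 -0.0019597225881487494 [0.0763 0.079  0.0822]
sprung 0.003 4 -0.018605660469371784 -0.014873230522303538
sprung 0.009 1 -0.014274201413933277 -0.014274201413933277
sprung 0.015 2 -0.015127594342514166 -0.01421922753494736
sprung 0.021 11 -0.018868037119571038 -0.011510932114433527
sprung 0.027 9 -0.023665656422814364 -0.016163568194607795
sprung 0.033 12 -0.027835618605467582 -0.01802034929892278
sprung 0.039 1 -0.02625434024513438 -0.02625434024513438
```

Run:
```python
from h import *
for n,st in (('top',(.4702,.2057)),('scene',(.4669,.2046))):
    im,d,p=grab(n);w=world(d,p).reshape(-1,3);w=w[d.ravel()>0]
    c,s_=np.cos(-.178),np.sin(-.178);r=w[:,:2]-st;u=r@[c,s_];v=r@[-s_,c]
    m=(abs(v+.002)<.006)&(u>.03)&(u<.08)&(w[:,2]>.047)&(w[:,2]<.068);print(n,'tip',np.sort(u[m])[-6:].round(4))
    m=(abs(v)<.012)&(u>-.07)&(u<-.012)&(w[:,2]>.074)&(w[:,2]<.1);print('handle',np.sort(u[m])[[3,-4]])
    m=(abs(v)<.02)&(u>-.09)&(u<-.03)&(w[:,2]>.04)&(w[:,2]<.06);print('coil back',np.sort(u[m])[:5].round(4))
```

```text
top tip [0.0496 0.05   0.0504 0.0515 0.0518 0.0524]
handle [-0.05991069 -0.01817742]
coil back [-0.0682 -0.0663 -0.0661 -0.0656 -0.0653]
scene tip [0.0478 0.0499 0.05   0.0514 0.0514 0.0526]
handle [-0.05955466 -0.01835214]
coil back [-0.0681 -0.0668 -0.0656 -0.0655 -0.0648]
```

```bash
python3 -c "
from cell import arm; print(arm.sign_off())"
```

```text
the job is handed in; nothing more can be done
None
```

I handed the job in at about 29 s of the 58 s; the hand-in returned no verdict, so what follows is from the last depth readings: the strap is flat, the clip's straight leg is through the stud hole within about 3 mm of home, the sprung leg lies along the far side of the stud, the gripper is open and clear, and I did not re-measure the case, beaker or timer, though no move was made at their height near them.

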